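# Set the stop of the sealing jig to a gift box and lock it with the wing nut

### The job

Set the sealing jig to the gift box standing in it: with closed fingertips, push the sliding stop forward from behind until the box is held between the stop and the end fence with no gap on either side. Then lock the stop by stroking the wings of the wing nut round clockwise with a fingertip, again and again, until the nut bears firmly on the stop's foot and turns no further. Only push: grip and lift nothing, and leave the sticker roll and the waiting box where they are.

Things in the scene. Friction and masses are not known exactly. Their poses are not given: they have to be found in the camera images.
- jig: Wooden board 250 x 132 mm lying on the counter, immovable. Origin on its middle line at counter level; x points along the slide to the end fence, y to the left, z up. Board top at z 18 mm. Low side fence beside the box from y 58 mm, 18 mm high over the board. Two guide strips, 6 mm high, outer edges at y +-32 mm, lead the stop along x.
- fence (a point): Middle of the foot of the end fence's inner face, at board height (jig x 118 mm). The fence stands across the whole board, 30 mm high over it, immovable.
- stud (a point): Axis of the fixed upright screw stud, 12 mm thick, at board height (jig x -29 mm, y 0). Its top is 44 mm over the board. It passes through a slot in the stop's foot and carries the wing nut.
- stop: Loose steel stop, 340 g, slides by hand along jig x between the guide strips. Origin: underside of its foot, middle line, in the plane of the front face that meets the box; axes as the jig's. Foot 40 mm wide, 5 mm thick, from x 0 back to -124 mm. Front plate 84 mm wide, 5 mm thick, top 45 mm over the board. Starts 8 to 34 mm short of the box.
- push_plate (a point): On the stop: centre of the rear face of its upright push plate (40 mm wide, 5 mm thick, top 34 mm over the board, this point 17 mm over the board), 124 mm behind the front face. Push on it towards jig +x. Moving stop and box takes 1 to 6 N until the box meets the fence.
- box: The closed orange card gift box in the jig: 68 mm along its x, 110 mm along its y, 55 mm high, 0.14 to 0.28 kg, loose on the board, up to 6 mm short of the end fence. Origin at the centre of its underside; axes as the jig's. Against the fence its centre is at jig x 84 mm.
- wing_nut: Steel wing nut on the stud. Origin on the screw axis at its underside; z up; the two wings point along its +x and -x and turn with it. Round flange and hub up to 28 mm wide, 13 mm high. Each wing is a flat upright round ear 5.6 mm thick, 11 to 33 mm from the axis, 10 to 33 mm above the underside. At the start the underside is 1.5 to 4 mm above the foot's top.
- nut_turn (a joint): Turn of the wing nut, rad; grows clockwise seen from above, which screws it down 3 mm a turn. It turns loosely (1 to 2 N at 25 mm from the axis) and stays where it is left. It meets the stop's foot at about 12.6; from there it is stiff: a push of 7 N on a wing stalls at 12.8 to 13.1, and that is firm. Starts at 4.2 to 9.4.
- sticker_roll: Roll of paper seals lying on the counter close to the right (-y) side of the jig, 69 mm across, 26 mm high; origin at the centre of its underside. Leave it where it is.
- next_box: A second closed gift box like the first, waiting on the counter to the right of the jig, 69 x 110 x 55 mm; origin at the centre of its underside. Leave it where it is.

How it is judged:
By the outcome, as a careful person would: the job done as asked, in the order asked, and still so for the second after the job is handed in, with the robot touching nothing.
It also fails if it takes over 67 s, if anything falls off the work surface, if the arm or the gripper's body presses on something with over 40 N, if the wrist force passes 120 N, or if a joint passes its speed limit or range.

### The arm

A 7-joint arm with a two-finger parallel gripper is mounted at the origin on a cart in front of the work surface, level with it; the furniture and walls round the work are solid. World frame = base frame: x ahead of the robot, y to its left, z up, the work surface at z = 0. Lengths are in m, angles in rad, forces in N, time in s.
With the tool pointing down it reaches from about 0.4 to 0.85 m from the base axis. Payload 10.4 kg.
Tool frame: the origin (TCP) lies midway between the tips of the shut fingers; the grasp point (between the pads) lies 19 mm behind it; z points along the fingers, y is the line along which they close (so a half turn about z gives the same grasp; the last joint's range is limited). The gripper opens to 87 mm and grips with 3 to 60 N. Pads are 19 mm wide; open, the fingers measure 117 mm over their backs; the gripper's body (75 mm by 190 mm) begins 51 mm behind the grasp point.
Start: joints at [1.128, 0.332, -0.065, 1.46, 0.022, 1.35, -0.088], TCP at [0.255, -0.571, 0.223] pointing down, gripper open.
Joint ranges: [-2.6, 2.6], [-0.5, 2.12], [-1.47, 1.34], [0.16, 2.42], [-1.27, 4.41], [0.06, 2.06], [-2.6, 2.6]. Speed limits (rad/s): [2.22, 2.22, 2.79, 2.79, 3.14, 3.14, 3.14].

### API

Orientations are given as a unit quaternion [x, y, z, w].
In Python, from bench import r gives the robot as it stands.
- The arm moves only by the tool apply_moves, never from a script. Its argument "steps" is a list of rows, each a list of 7 numbers: the turn, a rotation vector about the tool's x, y, z in rad, then the shift along the tool's x, y, z in mm, then the opening, from -1 (shut) to 1 (fully open). In form: [[ax, ay, az, x, y, z, claw], ...]. A call has 1 to 20 rows; each row is the pose to reach, as a shift and turn from the pose commanded when the call began, along the tool's axes at that moment; what a row does not reach only later rows make up. A row lasts 1/12 s, in which the tool goes at most 41.7 mm and 7.16 degrees, less where a joint would pass 70% of its speed; a pose out of reach is approached as far as the arm can. A call with a gripper value outside its range is refused whole. The fingers move at their own pace and stop on an object; "force" is the grip in N (left out, the last holds). Time passes only in rows, so rows that repeat a pose let the fingers close. It gives the time, the measured TCP pose, the force, the opening and the grip force at its end, in the units of the state.
- r.read_state(): the state, without advancing time (a new reading comes with each control period).
- r.camera(name): name is "scene" or "top" or "wrist"; returns a dict with "pixels" (420x560x3 uint8, red, green, blue), "z_map" (420x560 float32, m along the optical axis (not along the pixel's ray), 0 where there is no reading), "fovy" (degrees; the focal length in pixels is half the picture's height over the tangent of half this angle, whatever the lens; pixels are square), "cx", "cy" (the principal point, pixels), "position" and "orientation" of the camera in the world. Camera axes: x right, y down, z forward; pixel columns grow to the right and rows downward; lengths in m; the calibration is good to about 2 mm. A picture is of the moment at which its call begins.
- r.close_job(): hands the job in; it is judged then, once.
The state is a dict: "time": time; "joint_positions": joint angles; "joint_vel": joint speeds; "joint_torque": joint torques, N m; "ee_pos": TCP position; "eef_rot": TCP orientation; "ft_force": force on the tool from outside, world axes, zero at the start; "torque": the same for the moment, N m; "width": finger opening in m; "grip_force": force on a finger pad.
Only numpy, scipy, OpenCV 4.12 (cv2) and the standard library are available. Lean on these libraries where they do the work, as an engineer would, in place of code of your own. Each camera call takes 0.05 s, during which the arm holds its last target. There are 200 camera calls.

## Working session

There is one attempt and no reset: what is moved stays moved. The work goes in short steps, Python scripts to look and compute and a tool call to move; the robot and the scene stay as the last step left them, time stands still between calls to the robot, and variables do not carry over. Pictures are saved under pics/ and viewed, at most 10 in all, crops included, and the job is handed in when it is done.

Besides the shell and the picture viewer there is one more tool, called after "Call:" as name(argument=value, ...) on one line, values as JSON. apply_moves: Moves the arm, as the interface text tells. Its arguments: {"type":"object","properties":{"steps":{"type":"array","items":{"type":"array","items":{"type":"number"}}},"force":{"type":"number"}},"required":["steps"]}

```bash
mkdir -p pics; ls; cat > h.py <<'E'
import numpy as np, cv2
from scipy.spatial.transform import Rotation as R
from bench import r
def cam(n):
    c=r.camera(n); c['f']=210/np.tan(np.radians(c['fovy'])/2); c['R']=R.from_quat(c['orientation']).as_matrix(); c['p']=np.array(c['position']); return c
def pts(c):
    v,u=np.mgrid[0:420,0:560]; z=c['z_map']
    P=np.stack([(u-c['cx'])/c['f']*z,(v-c['cy'])/c['f']*z,z],-1)
    return P@c['R'].T+c['p']
def ray(c,u,v,h):
    d=c['R']@np.array([(u-c['cx'])/c['f'],(v-c['cy'])/c['f'],1.]); return c['p']+d*(h-c['p'][2])/d[2]
def save(c,n): cv2.imwrite('pics/'+n,c['pixels'][:,:,::-1])
E
python3 - <<'E'
from h import *
s=r.read_state(); print({k:np.round(v,3) for k,v in s.items()})
for n in ('top','scene'):
    c=cam(n); save(c,n+'0.png'); print(n,c['p'],c['f'],c['R'].round(2).tolist()); np.savez('/tmp/'+n+'0',**c)
E
```

```text
pics
{'time': np.float64(0.0), 'joint_positions': array([ 1.128,  0.333, -0.065,  1.461,  0.022,  1.35 , -0.089]), 'joint_vel': array([-0.   ,  0.   , -0.001,  0.001,  0.   , -0.   , -0.   ]), 'joint_torque': array([-1.0000e-03, -6.2327e+01,  2.4000e-02, -3.8990e+01, -6.1000e-02,
        4.0000e-02,  0.0000e+00]), 'ee_pos': array([ 0.255, -0.57 ,  0.222]), 'eef_rot': array([ 0.978,  0.208, -0.   , -0.001]), 'ft_force': array([-0.362,  0.608,  0.353]), 'torque': array([ 0.035,  0.023, -0.016]), 'grip_force': np.float64(0.0), 'width': np.float64(0.087)}
top [ 0.38514803 -0.37153242  0.90772546] 400.1693074460305 [[0.02, -0.99, 0.15], [-1.0, -0.02, -0.0], [0.0, -0.15, -0.99]]
scene [ 0.03970072 -0.88799494  0.54717662] 500.950957231114 [[0.72, -0.41, 0.56], [-0.7, -0.41, 0.59], [-0.01, -0.81, -0.58]]
```

View pics/top0.png

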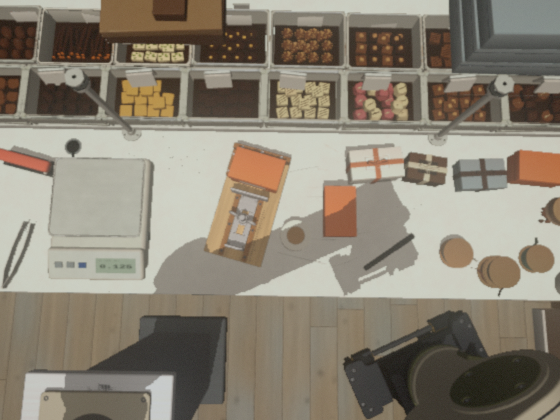

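View pics/scene0.png

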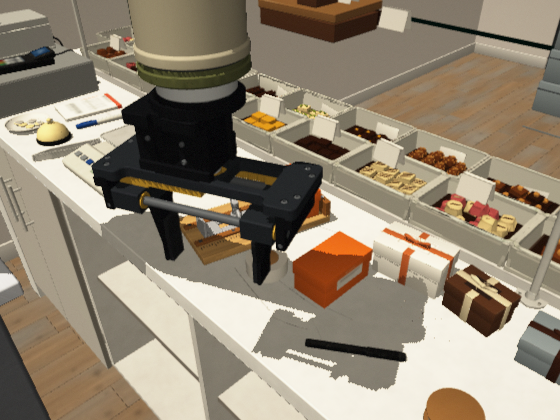

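The top view shows the jig at about (248,205), tilted a little, with the box at (257,170), the nut near (241,222), the roll at (296,236) and the next box at (340,211). I'll measure these with the depth map.

```bash
cat > m.py <<'E'
from h import *
def jig(c):
    P=pts(c); 
    m=np.zeros((420,560),bool); m[140:272,200:296]=1
    b=m&(P[...,2]>.012)&(P[...,2]<.075)
    b=cv2.morphologyEx(b.astype(np.uint8),cv2.MORPH_OPEN,np.ones((3,3)))
    n,l,st,_=cv2.connectedComponentsWithStats(b); k=1+np.argmax(st[1:,4])
    return P,l==k
E
python3 - <<'E'
from m import *
c=dict(np.load('/tmp/top0.npz'))
P,m=jig(c)
Q=P[m]; print(len(Q))
(cx,cy),(w,h),a=cv2.minAreaRect(Q[:,:2].astype(np.float32)); print('rect',cx,cy,w,h,a)
box=cv2.boxPoints(((cx,cy),(w,h),a)); print(box.round(4))
e=box[1]-box[0] if np.linalg.norm(box[1]-box[0])>.2 else box[2]-box[1]
e=e/np.linalg.norm(e); e*=np.sign(e[0]); th=np.arctan2(e[1],e[0]); print('yaw',th)
J=np.array([[np.cos(th),np.sin(th)],[-np.sin(th),np.cos(th)]])
L=(P[...,:2]-[cx,cy])@J.T*1000; Z=P[...,2]*1000
# height raster in jig frame
for lo,hi in ((12,21),(21,28),(28,45),(45,58),(58,66),(66,80)):
    k=m&(Z>lo)&(Z<hi); q=L[k]; print(lo,hi,k.sum(), np.percentile(q,[1,50,99],axis=0).round(1).tolist(), np.median(Z[k]).round(1))
im=c['pixels'][140:270,200:330,::-1]; cv2.imwrite('pics/crop0.png',cv2.resize(im,(600,600),interpolation=cv2.INTER_CUBIC))
hsv=cv2.cvtColor(c['pixels'],cv2.COLOR_RGB2HSV)
o=(hsv[...,0]<10)&(hsv[...,1]>190)&(hsv[...,2]>120)&(Z>60)&(Z<85)
for nm,u0,u1 in(('box',200,296),('next',310,370)):
    k=o.copy(); k[:,:u0]=0;k[:,u1:]=0;k[:140]=0;k[270:]=0
    q=P[k]; print(nm,k.sum(),cv2.minAreaRect(q[:,:2].astype(np.float32)),np.median(q[:,2]), L[k].mean(0))
E
```

```text
6593
rect 0.5195984244346619 -0.31226980686187744 0.1324443817138672 0.25040924549102783 75.15725708007812
[[ 0.3816 -0.3442]
 [ 0.6237 -0.4084]
 [ 0.6576 -0.2803]
 [ 0.4155 -0.2162]]
yaw -0.25905475
12 21 2993 [[-124.0, -65.6], [-41.7, -6.5], [98.2, 64.7]] 17.6
21 28 1232 [[-120.3, -47.0], [-48.0, -1.2], [43.5, 44.0]] 23.2
28 45 241 [[-101.6, -63.5], [40.9, 9.2], [124.6, 65.2]] 36.1
45 58 401 [[-101.7, -63.7], [115.6, -2.4], [124.2, 62.7]] 48.8
58 66 165 [[-39.8, -56.8], [19.4, -1.8], [83.5, 49.1]] 61.9
66 80 1561 [[41.0, -55.8], [74.1, -2.3], [108.3, 52.0]] 72.4
box 0 ((0.0, 0.0), (0.0, 0.0), 0.0) nan [nan nan]
next 0 ((0.0, 0.0), (0.0, 0.0), 0.0) nan [nan nan]
  return _methods._mean(a, axis=axis, dtype=dtype,
  ret = ret.dtype.type(ret / rcount)
<stdin>:19: RuntimeWarning: Mean of empty slice.
  ret = um.true_divide(
```

View pics/crop0.png

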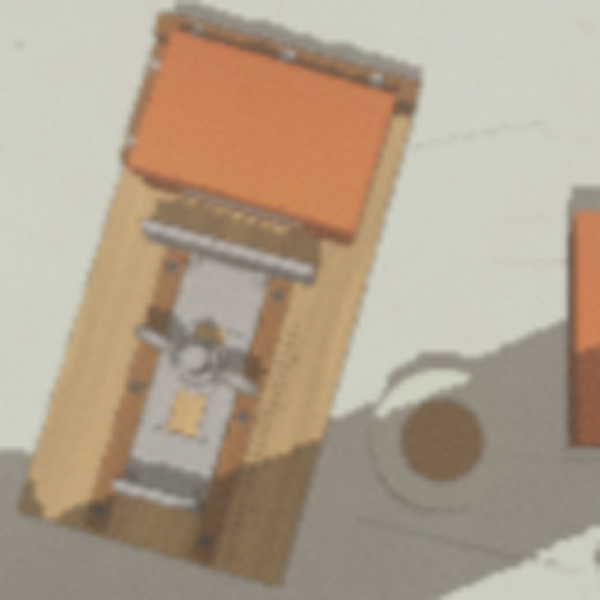

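The crop shows the stop plate at crop (230,250), the nut at (200,360) with its wings roughly along jig y, and the push plate at (155,495). I'll refine the numbers in the jig frame.

```bash
python3 - <<'E'
from m import *
c=dict(np.load('/tmp/top0.npz'))
P,m=jig(c); th=-.25905; C=np.array([.5196,-.31227])
J=np.array([[np.cos(th),np.sin(th)],[-np.sin(th),np.cos(th)]])
L=(P[...,:2]-C)@J.T*1000; Z=P[...,2]*1000
def rep(n,k):
    q=L[k]; print(n,k.sum(),q.min(0).round(1),q.mean(0).round(1),q.max(0).round(1),Z[k].mean().round(1))
x,y=L[...,0],L[...,1]
rep('boxtop',m&(Z>68)&(Z<78)); rep('fence',m&(Z>44)&(Z<52)&(x>100))
rep('front',m&(Z>57)&(Z<67)&(x>0)&(x<40)); rep('stud',m&(Z>55)&(Z<66)&(x<-15)&(abs(y)<10))
rep('nut',m&(Z>45)&(Z<66)&(x<0)&(x>-70)); rep('pp',m&(Z>44)&(Z<57)&(x<-80))
k=m&(Z>48)&(Z<66)&(x<0)&(x>-70)
for a,b,zz in np.c_[L[k],Z[k]].round(0)[::2]: print((int(a),int(b),int(zz)),end=' ')
hsv=cv2.cvtColor(c['pixels'],cv2.COLOR_RGB2HSV); print(hsv[175,255],hsv[211,340])
k=np.zeros_like(m);k[180:240,318:362]=1;rep('next',k&(Z>45)&(Z<65)); k=np.zeros_like(m);k[215:255,275:318]=1;rep('roll',k&(Z>18)&(Z<34))
E
```

```text
boxtop 1541 [ 40.1 -57. ] [74.6 -2.2] [110.1  53.4] 72.3
fence 230 [112.1 -65.9] [119.6  -2.3] [124.9  64.8] 47.4
front 100 [ 16.4 -41. ] [19.4 -1.4] [40.  39.7] 61.6
stud 27 [-39.9  -5.5] [-34.6  -0.3] [-28.8   5.7] 61.0
nut 90 [-43.  -32.5] [-34.8  -0.8] [-25.8  31.3] 55.8
pp 42 [-102.   -19.6] [-99.7  -0.5] [-97.3  18.9] 51.1
(-27, 29, 55) (-29, 31, 50) (-28, 26, 55) (-27, 22, 54) (-30, 26, 55) (-30, 21, 60) (-28, 17, 57) (-32, 23, 54) (-31, 19, 58) (-30, 15, 56) (-33, 18, 57) (-32, 14, 56) (-30, 11, 51) (-29, 1, 62) (-33, 14, 52) (-32, 5, 62) (-30, -2, 62) (-34, 4, 61) (-33, 0, 62) (-32, -4, 63) (-36, 4, 60) (-35, -1, 60) (-34, -5, 62) (-38, 3, 63) (-37, -1, 60) (-36, -5, 61) (-40, 2, 59) (-39, -2, 60) (-37, -5, 56) (-41, 1, 49) (-40, -3, 50) (-37, -14, 56) (-36, -19, 57) (-39, -15, 55) (-38, -19, 57) (-37, -23, 57) (-40, -20, 56) (-39, -24, 56) (-38, -28, 55) (-41, -24, 58) (-40, -28, 53) (-42, -27, 54) (-41, -31, 50) [ 11 145 204] [  9 129 142]
next 1608 [ -22.7 -244.9] [  37.4 -199.9] [ 116.6 -154. ] 54.4
roll 746 [ -70.7 -155.2] [ -37.4 -121.7] [ -3.4 -87.9] 24.8
```

```bash
cat > t.py <<'E'
from h import *
th=-.25905; Rz=np.array([[np.cos(th),-np.sin(th)],[np.sin(th),np.cos(th)]])
O=np.array([.5196,-.31227])+Rz@np.array([-.0056,-.0006])
def W(x,y,z): return np.r_[O+Rz@np.array([x,y])/1000,z/1000]
def inj(p): return np.r_[Rz.T@(np.array(p[:2])-O)*1000,p[2]*1000]
def st():
    s=r.read_state(); T=R.from_quat(s['eef_rot']); f=np.array(s['ft_force'])
    print('t',round(s['time'],2),'jig',inj(s['ee_pos']).round(1),'Fjig',(Rz.T@f[:2]).round(1),f[2].round(1),'w',s['width'],'q',np.round(s['joint_positions'],2)); return s,T
def to(x,y,z):
    s,T=st(); G=R.from_euler('z',th)*R.from_quat([1,0,0,0])
    print('rot',(T.inv()*G).as_rotvec().round(3),'shift',(T.inv().apply(W(x,y,z)-s['ee_pos'])*1000).round(1))
E
python3 -c "
from t import *
to(-125,0,120)"
```

```text
t 0.1 jig [-184.5 -316.8  221.8] Fjig [ 0.2 -0.3] -0.9 w 0.08683160103038166 q [ 1.13  0.33 -0.06  1.46  0.02  1.35 -0.09]
rot [-0.001  0.001  0.679] shift [ 245.2 -209.1  102.1]
```

Call:
apply_moves(steps=[[0,0,0.05,10,-8,0,-1],[0,0,0.12,30,-25,5,-1],[0,0,0.2,55,-47,12,-1],[0,0,0.28,82,-70,22,-1],[0,0,0.36,110,-94,34,-1],[0,0,0.44,138,-118,48,-1],[0,0,0.52,165,-141,62,-1],[0,0,0.58,190,-162,74,-1],[0,0,0.63,212,-181,86,-1],[0,0,0.66,230,-196,95,-1],[0,0,0.675,240,-205,100,-1],[0,0,0.679,245,-209,102,-1],[0,0,0.679,245,-209,102,-1],[0,0,0.679,245,-209,102,-1]])

```text
time: 1.27
ee_pos: [0.3931, -0.2808, 0.1207]
eef_rot: [0.992, -0.129, -0.0, 0.0]
ft_force: [-0.4, -0.0, -0.1]
width: 0.0038
grip_force: 0.0
```

```bash
python3 -c "
from t import *
to(-125,0,27)
c=cam('wrist'); save(c,'w1.png'); print(c['p'],c['f'],c['R'].round(2).tolist())"
```

```text
t 1.27 jig [-124.8   -1.4  120.7] Fjig [-0.4 -0.1] -0.1 w 0.003791069265277511 q [ 0.75  0.12 -0.23  1.94  0.03  1.08 -1.33]
rot [ 0. -0.  0.] shift [-0.2 -1.4 93.7]
[ 0.47294715 -0.30207668  0.28367414] 318.8989987776319 [[-0.25, -0.92, -0.29], [-0.97, 0.24, 0.08], [0.0, 0.3, -0.95]]
```

View pics/w1.png

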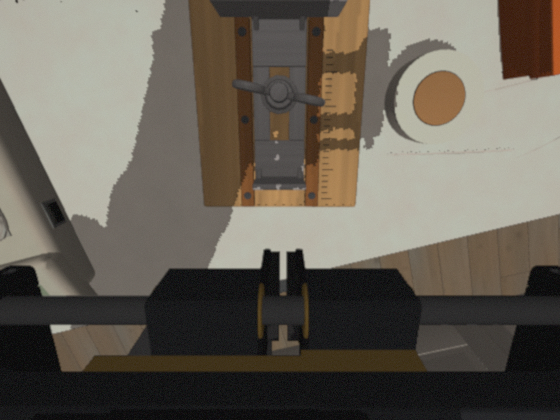

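The wrist view shows the closed fingers at column 283, in line with the push plate at (280,180). The nut is at (279,95). I'll descend behind the plate.

Call:
apply_moves(steps=[[0,0,0,0,0,15,-1],[0,0,0,0,-1,40,-1],[0,0,0,0,-1,65,-1],[0,0,0,0,-1,85,-1],[0,0,0,0,-1,94,-1],[0,0,0,0,-1,94,-1],[0,0,0,4,-1,94,-1],[0,0,0,8,-1,94,-1],[0,0,0,12,-1,94,-1],[0,0,0,15,-1,94,-1],[0,0,0,18,-1,94,-1],[0,0,0,21,-1,94,-1],[0,0,0,24,-1,94,-1],[0,0,0,26,-1,94,-1],[0,0,0,28,-1,94,-1],[0,0,0,30,-1,94,-1]])

```text
time: 2.65
ee_pos: [0.4226, -0.2868, 0.0265]
eef_rot: [0.992, -0.129, -0.0, -0.0]
ft_force: [-3.0, 1.7, 2.5]
width: 0.0001
grip_force: 1.5
```

```bash
python3 -c "
from t import *
to(-84,0,27)"
```

```text
t 2.65 jig [-94.7   0.4  26.5] Fjig [-3.3  0.9] 2.5 w 0.0001422546767522574 q [ 0.71  0.3  -0.23  1.95  0.09  0.9  -1.39]
rot [ 0.  0. -0.] shift [10.7  0.4 -0.5]
```

Call:
apply_moves(steps=[[0,0,0,1,0,0,-1],[0,0,0,2,0,0,-1],[0,0,0,3,0,0,-1],[0,0,0,4,0,0,-1],[0,0,0,5,0,0,-1],[0,0,0,6,0,0,-1],[0,0,0,7,0,0,-1],[0,0,0,7.5,0,0,-1],[0,0,0,8,0,0,-1],[0,0,0,8,0,0,-1]])

```text
time: 3.48
ee_pos: [0.4302, -0.2888, 0.0265]
eef_rot: [0.992, -0.129, -0.0, 0.0]
ft_force: [-3.2, 1.7, 2.0]
width: 0.0005
grip_force: 2.1
```

```bash
python3 -c "
from t import *
to(-84,0,27)"
```

```text
t 3.48 jig [-86.8   0.4  26.5] Fjig [-3.5  0.8] 2.0 w 0.00046697920566915 q [ 0.71  0.32 -0.23  1.93  0.09  0.9  -1.4 ]
rot [ 0.  0. -0.] shift [ 2.8  0.3 -0.5]
```

Call:
apply_moves(steps=[[0,0,0,0.5,0,0,-1],[0,0,0,1,0,0,-1],[0,0,0,1.5,0,0,-1],[0,0,0,2,0,0,-1],[0,0,0,2.4,0,0,-1],[0,0,0,2.4,0,0,-1]])

```text
time: 3.98
ee_pos: [0.4319, -0.2893, 0.0265]
eef_rot: [0.992, -0.129, -0.001, -0.0]
ft_force: [-8.4, 3.0, 5.4]
width: 0.0008
grip_force: 4.0
```

Call:
apply_moves(steps=[[0,0,0,0.4,0,0,-1],[0,0,0,0.8,0,0,-1],[0,0,0,0.8,0,0,-1]])

```text
time: 4.23
ee_pos: [0.4319, -0.2892, 0.0264]
eef_rot: [0.992, -0.129, -0.002, -0.0]
ft_force: [-10.6, 2.7, 8.6]
width: 0.0005
grip_force: 5.9
```

```bash
python3 -c "
from t import *
to(-84,0,27)"
```

```text
t 4.23 jig [-85.1   0.4  26.4] Fjig [-10.9  -0.1] 8.6 w 0.00048718677817413344 q [ 0.7   0.32 -0.23  1.93  0.09  0.91 -1.4 ]
rot [-0.     0.003 -0.   ] shift [ 1.1  0.4 -0.6]
```

Call:
apply_moves(steps=[[0,0,0,-4,0,0,-1],[0,0,0,-14,0,0,-1],[0,0,0,-30,0,-10,-1],[0,0,0,-50,0,-35,-1],[0,0,0,-60,0,-65,-1],[0,0,0,-60,0,-94,-1],[0,0,0,-60,0,-94,-1]])

```text
time: 4.82
ee_pos: [0.3776, -0.2759, 0.1261]
eef_rot: [0.992, -0.129, 0.004, 0.002]
ft_force: [1.3, -0.2, 0.2]
width: 0.0005
grip_force: 0.0
```

```bash
cat > n.py <<'E'
from t import *
def look(name):
    c=cam('top'); P=pts(c); L=(P[...,:2]-O)@Rz*1000; Z=P[...,2]*1000; x,y=L[...,0],L[...,1]
    for n,k in (('boxtop',(Z>68)&(Z<78)&(x>20)&(x<125)&(abs(y)<65)),('front',(Z>56)&(Z<66)&(x>15)&(x<60)&(abs(y)<45)),('fence',(Z>44)&(Z<52)&(x>100)&(x<135)&(abs(y)<65)),('pp',(Z>44)&(Z<57)&(x<-60)&(x>-110)&(abs(y)<25))):
        q=L[k]; print(n,k.sum(),q.min(0).round(1),q.mean(0).round(1),q.max(0).round(1)) if k.any() else print(n,0)
    k=(Z>48)&(Z<61)&(np.hypot(x+29,y)<36)&(np.hypot(x+29,y)>11); q=L[k]-[-29,0]
    if len(q)>5:
        a=np.linalg.svd(q)[2][0]; print('wing axis deg',np.degrees(np.arctan2(a[1],a[0]))%180,len(q),'top',np.percentile(Z[k],90))
    u=200;cv2.imwrite('pics/'+name,cv2.resize(c['pixels'][140:270,200:330,::-1],(520,520),interpolation=cv2.INTER_CUBIC))
E
python3 -c "
from n import *
look('top1.png'); to(-3,0,90)"
```

```text
boxtop 1593 [ 49.3 -55.9] [83.6 -1.1] [118.9  54.2]
front 120 [ 44.8 -43.8] [47.6 -0.5] [51.  43.6]
fence 153 [104.9 -64.7] [126.2  -3.9] [130.6  64.7]
pp 44 [-73.7 -18.6] [-71.3   0.9] [-69.   20.1]
wing axis deg 77.90811048170266 51 top 58.114367133784484
t 4.87 jig [-141.6   -0.3  123.7] Fjig [0.2 0.2] -1.2 w 0.00025384517251309576 q [ 0.76  0.08 -0.24  1.98  0.02  1.08 -1.32]
rot [ 0.003 -0.007 -0.   ] shift [138.4  -0.5  34.7]
```

View pics/top1.png

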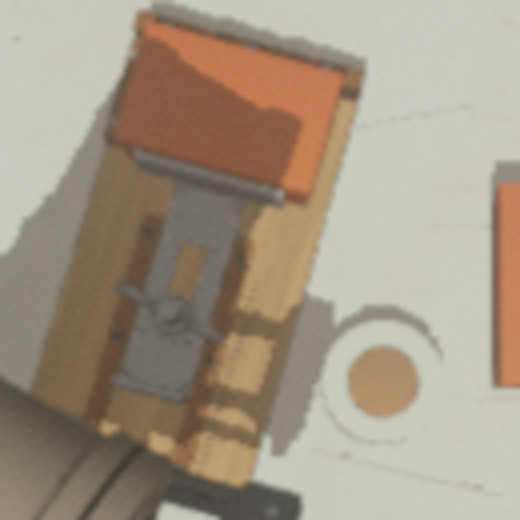

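The box now sits on the fence (centre x 83.6) and the stop face is at x 50. The top view shows no gap at (210,175), and the wings lie at 78°. Next, the arm goes over the nut.

Call:
apply_moves(steps=[[0,0,0,10,0,0,-1],[0,0,0,30,0,2,-1],[0,0,0,60,0,10,-1],[0,0,0,90,0,20,-1],[0,0,0,115,0,28,-1],[0,0,0,130,0,33,-1],[0,0,0,136,0,34,-1],[0,0,0,136,0,34,-1],[0,0,0,136,0,34,-1]])

```text
time: 5.62
ee_pos: [0.5064, -0.3087, 0.0857]
eef_rot: [0.992, -0.129, -0.001, -0.0]
ft_force: [0.2, 0.1, 0.3]
width: 0.0002
grip_force: 0.0
```

```bash
python3 -c "
from t import *
to(-6,0,42)
for a in range(9,181,9):
    t=np.radians(a); print([0,0,0,round(23*np.cos(t)-23,1),round(25*np.sin(t),1),0,-1],end=', ')"
```

```text
t 5.62 jig [-8.1  0.6 85.7] Fjig [0.2 0.2] 0.3 w 0.00021330786085285098 q [ 0.67  0.39 -0.24  1.69  0.1   1.07 -1.43]
rot [-0.001  0.001  0.   ] shift [ 2.2  0.7 43.7]
[0, 0, 0, np.float64(-0.3), np.float64(3.9), 0, -1], [0, 0, 0, np.float64(-1.1), np.float64(7.7), 0, -1], [0, 0, 0, np.float64(-2.5), np.float64(11.3), 0, -1], [0, 0, 0, np.float64(-4.4), np.float64(14.7), 0, -1], [0, 0, 0, np.float64(-6.7), np.float64(17.7), 0, -1], [0, 0, 0, np.float64(-9.5), np.float64(20.2), 0, -1], [0, 0, 0, np.float64(-12.6), np.float64(22.3), 0, -1], [0, 0, 0, np.float64(-15.9), np.float64(23.8), 0, -1], [0, 0, 0, np.float64(-19.4), np.float64(24.7), 0, -1], [0, 0, 0, np.float64(-23.0), np.float64(25.0), 0, -1], [0, 0, 0, np.float64(-26.6), np.float64(24.7), 0, -1], [0, 0, 0, np.float64(-30.1), np.float64(23.8), 0, -1], [0, 0, 0, np.float64(-33.4), np.float64(22.3), 0, -1], [0, 0, 0, np.float64(-36.5), np.float64(20.2), 0, -1], [0, 0, 0, np.float64(-39.3), np.float64(17.7), 0, -1], [0, 0, 0, np.float64(-41.6), np.float64(14.7), 0, -1], [0, 0, 0, np.float64(-43.5), np.float64(11.3), 0, -1], [0, 0, 0, np.float64(-44.9), np.float64(7.7), 0, -1], [0, 0, 0, np.float64(-45.7), np.float64(3.9), 0, -1], [0, 0, 0, np.float64(-46.0), np.float64(0.0), 0, -1],
```

Call:
apply_moves(steps=[[0,0,0,2,0.5,5,-1],[0,0,0,2,0.5,18,-1],[0,0,0,2,0.5,32,-1],[0,0,0,2,0.5,40,-1],[0,0,0,2,0.5,43.5,-1],[0,0,0,2,0.5,43.5,-1],[0,0,0,2,0.5,43.5,-1]])

```text
time: 6.2
ee_pos: [0.5086, -0.3102, 0.0432]
eef_rot: [0.992, -0.129, 0.0, 0.0]
ft_force: [-0.8, -0.3, 0.9]
width: 0.0004
grip_force: 0.0
```

Call:
apply_moves(steps=[[0,0,0,0,4,0,-1],[0,0,0,-1,8,0,-1],[0,0,0,-2.5,11.5,0,-1],[0,0,0,-4.5,14.5,0,-1],[0,0,0,-7,17.5,0,-1],[0,0,0,-9.5,20,0,-1],[0,0,0,-12.5,22.5,0,-1],[0,0,0,-16,24,0,-1],[0,0,0,-19.5,24.5,0,-1],[0,0,0,-23,25,0,-1],[0,0,0,-26.5,24.5,0,-1],[0,0,0,-30,24,0,-1],[0,0,0,-33.5,22.5,0,-1],[0,0,0,-36.5,20,0,-1],[0,0,0,-39.5,17.5,0,-1],[0,0,0,-39.5,17.5,0,-1]])

```text
time: 7.53
ee_pos: [0.4656, -0.316, 0.043]
eef_rot: [0.992, -0.129, -0.0, -0.0]
ft_force: [-0.3, -0.2, -0.7]
width: 0.0008
grip_force: 0.0
```

```bash
python3 -c "
from n import *
look('top2.png'); st(); c=cam('wrist'); save(c,'w2.png')"
```

```text
boxtop 1132 [ 63.7 -55.7] [93.3 -3.2] [118.5  54.3]
front 0
fence 150 [117.9 -64.8] [126.5  -2.2] [130.4  64.2]
pp 0
t 7.58 jig [-45.3 -17.1  43.1] Fjig [ 0.7 -1. ] 0.1 w 0.00025991403600132977 q [ 0.71  0.38 -0.23  1.81  0.1   0.97 -1.39]
```

View pics/w2.png

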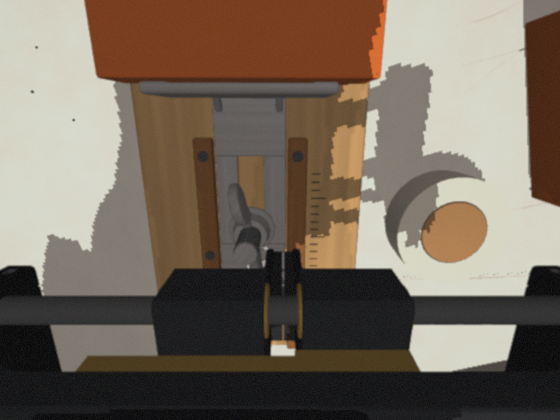

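The wrist view shows the nut turned about 65°, with one wing now at (237,205) pointing towards the fence and the finger behind the other wing. I'll continue the stroke.

Call:
apply_moves(steps=[[0,0,0,-2.5,-3,0,-1],[0,0,0,-4,-6.5,0,-1],[0,0,0,-5.5,-10,0,-1],[0,0,0,-6.5,-14,0,-1],[0,0,0,-6.5,-17.5,0,-1],[0,0,0,-6.5,-21.5,0,-1],[0,0,0,-5.5,-25.5,0,-1],[0,0,0,-4,-29,0,-1],[0,0,0,-2.5,-32.5,0,-1],[0,0,0,0,-35.5,0,-1],[0,0,0,0,-35.5,0,-1]])

```text
time: 8.55
ee_pos: [0.476, -0.2817, 0.0431]
eef_rot: [0.992, -0.129, 0.0, -0.0]
ft_force: [-0.1, 1.9, -0.2]
width: 0.0006
grip_force: 0.0
```

Call:
apply_moves(steps=[[0,0,0,2.5,-2.5,0,-1],[0,0,0,6,-4.5,0,-1],[0,0,0,9,-6,0,-1],[0,0,0,12.5,-7,0,-1],[0,0,0,12.5,-7,0,-1]])

```text
time: 8.97
ee_pos: [0.4899, -0.2788, 0.0431]
eef_rot: [0.992, -0.129, 0.0, -0.0]
ft_force: [0.4, 1.0, -0.4]
width: 0.0004
grip_force: 0.1
```

```bash
python3 -c "
from n import *
st(); c=cam('wrist'); save(c,'w3.png')"
```

```text
t 8.97 jig [-31.7  25.4  43.1] Fjig [0.1 1. ] -0.4 w 0.0004489151412071709 q [ 0.65  0.38 -0.25  1.8   0.11  0.97 -1.48]
```

View pics/w3.png

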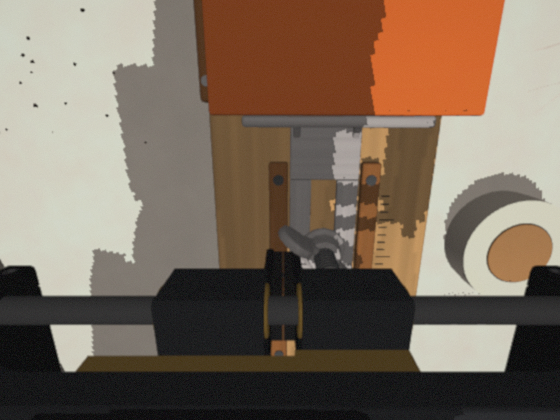

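The pushed wing is now at (297,240), so the nut has turned about 200° in all. I'll carry on in smaller pieces.

Call:
apply_moves(steps=[[0,0,0,2,0,0,-1],[0,0,0,4,0.5,0,-1],[0,0,0,6,0.5,0,-1],[0,0,0,7.5,1,0,-1]])

```text
time: 9.35
ee_pos: [0.4962, -0.282, 0.0431]
eef_rot: [0.992, -0.129, 0.0, 0.0]
ft_force: [0.3, -0.1, 0.2]
width: 0.0005
grip_force: 0.3
```

Call:
apply_moves(steps=[[0,0,0,2,0.5,0,-1],[0,0,0,3.5,1,0,-1],[0,0,0,5,2,0,-1],[0,0,0,6.5,3,0,-1]])

```text
time: 9.68
ee_pos: [0.5016, -0.2866, 0.0431]
eef_rot: [0.992, -0.129, 0.0, 0.0]
ft_force: [0.1, 0.4, -0.3]
width: 0.0004
grip_force: 0.2
```

```bash
python3 -c "
from n import *
st()"
```

```text
t 9.68 jig [-18.4  20.8  43.1] Fjig [-0.   0.4] -0.3 w 0.00042049289787480517 q [ 0.65  0.41 -0.25  1.77  0.12  0.98 -1.48]
```

Call:
apply_moves(steps=[[0,0,0,2,1.5,0,-1],[0,0,0,4,3,0,-1],[0,0,0,6,4.5,0,-1],[0,0,0,7.5,6.5,0,-1],[0,0,0,9.5,8.5,0,-1]])

```text
time: 10.1
ee_pos: [0.5085, -0.2972, 0.043]
eef_rot: [0.992, -0.129, -0.0, -0.0]
ft_force: [-1.6, 1.5, -0.8]
width: 0.0008
grip_force: 1.3
```

```bash
python3 -c "
from n import *
st(); look('top4.png');c=cam('wrist'); save(c,'w4.png')"
```

```text
t 10.1 jig [-8.9 12.3 43. ] Fjig [-1.9  1.1] -0.8 w 0.0007533028679608903 q [ 0.65  0.43 -0.24  1.74  0.12  0.99 -1.47]
boxtop 639 [ 49.7 -55.8] [ 83.6 -33.8] [118.6 -10.7]
front 42 [ 44.8 -43.9] [ 47.4 -27.2] [ 50.6 -10.8]
fence 68 [118.3 -64.8] [126.1 -41.4] [130.   -7.9]
pp 38 [-73.6 -18.6] [-71.1  -2.2] [-60.1  14.7]
wing axis deg 175.84495440164082 25 top 55.580676413816676
```

View pics/w4.png

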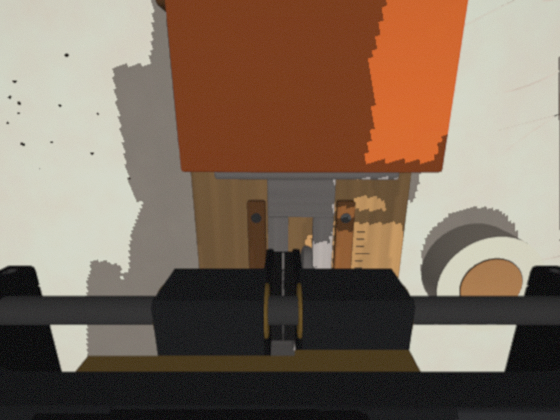

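The wing tip shows at (308,250) pointing along the slide, and the top-view depth puts the axis at about -4°. That makes about 4.6 rad turned, so contact should be close. Small pushes from here.

Call:
apply_moves(steps=[[0,0,0,0.5,1.5,0,-1],[0,0,0,1,3,0,-1],[0,0,0,1,3,0,-1]])

```text
time: 10.45
ee_pos: [0.5085, -0.2991, 0.0429]
eef_rot: [0.992, -0.129, -0.001, -0.001]
ft_force: [-2.1, 4.7, 2.2]
width: 0.0004
grip_force: 2.3
```

Call:
apply_moves(steps=[[0,0,0,0.5,1,0,-1],[0,0,0,0.5,2,0,-1],[0,0,0,0.5,2,0,-1]])

```text
time: 10.7
ee_pos: [0.5085, -0.3002, 0.0427]
eef_rot: [0.992, -0.129, -0.001, -0.001]
ft_force: [-1.8, 8.5, 3.3]
width: 0.0001
grip_force: 3.7
```

```bash
python3 -c "
from n import *
st(); look('top5.png')"
```

```text
t 10.7 jig [-8.3  9.4 42.7] Fjig [-3.9  7.7] 3.3 w 6.59749147656634e-05 q [ 0.66  0.43 -0.24  1.73  0.12  0.99 -1.46]
boxtop 559 [ 49.2 -55.9] [ 83.6 -36.8] [118.5 -17. ]
front 37 [ 45.1 -44. ] [ 47.8 -29.5] [ 50.4 -15.7]
fence 66 [118.  -64.7] [126.  -43.9] [130.1 -14.5]
pp 32 [-73.7 -18.7] [-71.4  -4.6] [-69.   10.3]
wing axis deg 169.61475191106845 7 top 53.067803620985266
```

Call:
apply_moves(steps=[[0,0,0,0,0.7,0,-1],[0,0,0,0,1.4,0,-1],[0,0,0,0,1.4,0,-1],[0,0,0,0,1.4,0,-1],[0,0,0,0,1.4,0,-1]])

```text
time: 11.17
ee_pos: [0.5083, -0.3008, 0.0427]
eef_rot: [0.992, -0.128, -0.001, -0.002]
ft_force: [-1.6, 11.0, 2.7]
width: 0.0007
grip_force: 4.7
```

```bash
python3 -c "
from n import *
st()"
```

```text
t 11.17 jig [-8.3  8.8 42.7] Fjig [-4.4 10.2] 2.7 w 0.000713921704651648 q [ 0.66  0.43 -0.24  1.73  0.12  0.99 -1.46]
```

Call:
apply_moves(steps=[[0,0,0,0,-4,0,-1],[0,0,0,2,-9,0,-1],[0,0,0,4,-12,-8,-1],[0,0,0,4,-12,-30,-1],[0,0,0,4,-12,-60,-1],[0,0,0,-20,-12,-90,-1],[0,0,0,-55,-12,-100,-1],[0,0,0,-95,-12,-100,-1],[0,0,0,-130,-12,-100,-1],[0,0,0,-150,-12,-100,-1],[0,0,0,-150,-12,-100,-1],[0,0,0,-150,-12,-100,-1]])

```text
time: 12.17
ee_pos: [0.3663, -0.2542, 0.1443]
eef_rot: [0.992, -0.13, 0.001, 0.001]
ft_force: [0.6, 0.2, 0.3]
width: 0.0005
grip_force: 0.0
```

```bash
python3 -c "
from n import *
st(); look('top6.png')"
```

```text
t 12.17 jig [-157.4   17.5  144.3] Fjig [0.5 0.4] 0.3 w 0.0004507167080744969 q [ 0.75  0.01 -0.25  2.    0.    1.12 -1.33]
boxtop 1588 [ 49.4 -55.8] [83.6 -1. ] [118.7  54.4]
front 121 [ 44.8 -44. ] [47.6  0.5] [50.8 43.8]
fence 152 [118.4 -64.7] [126.4  -2.4] [130.6  64.7]
pp 45 [-73.8 -18.8] [-71.4   0.8] [-69.   19.9]
wing axis deg 161.49259840737858 49 top 56.13041706157584
```

View pics/top6.png

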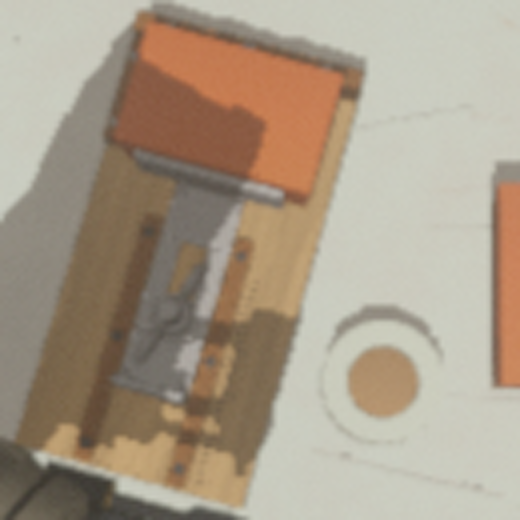

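The top view shows the nut's wings at 161°, near (172,318), and the wing tops at 56 mm. That is 23 + 33, so the nut is seated on the foot. The stop and box haven't moved and the roll and waiting box are where they were, so I'm handing in.

```bash
python3 -c "
from bench import r
print(r.close_job())"
```

```text
the job is handed in; nothing more can be done
None
```

I handed the job in at about 12 s: the box is held between the stop and the end fence with no gap visible in the top view, and the wing nut stalled firmly on the stop's foot under about a 10 N push.

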